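# Switch on the tile-lapping machine under its guard

### The job

Switch the tile-lapping machine on: with a fingertip lift the hinged metal guard right back until it rests open, push the toggle beneath it all the way over towards the guard's hinge, then tip the guard forward so that it drops fully shut over the toggle. Gentle touches and pushes are all it needs: pick nothing up, do not turn the speed knob, and leave the tiles, tubs, glue bottle and stone where they are.

Things in the scene. Friction and masses are not known exactly. Their poses are not given: they have to be found in the camera images.
- machine: Grey lapping machine, fixed to the bench: base 200 (x) x 320 (y) x 60 mm high; origin at the centre of its underside on the bench, x axis pointing from its front (the switch's lip side) to its back, roughly to the robot's left (yaw about 1.2 to 1.8 rad), y roughly back to the robot, z up. On top: at y = +70 mm a splash bowl (radius 82, rim 95 mm above the bench) and lap disc; at y = -90 mm the guarded switch.
- hinge_mid (a point): Middle of the guard's hinge line, fixed at (-15, -90, 122) mm in the machine's frame; the line runs along the machine's y. Its two steel posts (top 124 mm above the bench) stand 36 mm either side of this point in y. Two steel cheeks (3 mm thick, top 90 mm above the bench) stand 40 mm either side of the switch's centre line, from x = -95 to -20 mm.
- guard (a joint): Angle of the guard: 0 = shut (level), grows as its front lip is lifted up and back, stop at 2.0 rad (leaning back beyond upright). About 50 to 85 g on a nearly free hinge without spring: it falls shut by its weight from any angle below about 1.4 rad, and past about 1.75 rad falls back and rests open at the stop.
- guard_lip (a point): Middle of the front edge of the guard's lip, moves with it. The guard: a 3 mm plate 64 mm wide, 82 mm from the hinge to machine -x, 14 mm rims under its sides, then a 54 mm wide lip kicked up 20 degrees. This edge is 105 mm from the hinge, 9 mm above the plate; when shut 131 mm above the bench, 20 mm beyond the machine's front face, free below it but for low tiles.
- toggle (a joint): Angle of the toggle: 0 = off (leaning 0.4 rad to machine -x, away from the hinge), 0.8 rad = on (leaning 0.4 rad towards the guard's hinge). It stays where it is left; about 1 N at the tip moves it.
- toggle_tip (a point): Centre of the toggle's rounded end (radius 5.5 mm). The toggle is a round steel lever, pivoting at (-60, -90, 68) mm in the machine's frame about the machine's y, 42 mm from pivot to this point, so that the tip is about 107 mm above the bench, at x = -76 mm when off and -44 mm when on.
- blank: Loose terracotta tile 42 x 32 x 8 mm lying on the lap disc (85 mm above the bench); origin under its centre. Leave alone.
- tub_tall: Loose clear tub of mosaic bits, radius 42, height 100 mm, behind the machine (machine +x); origin under its centre. Leave alone.
- tub_short: Loose clear tub of mosaic bits, radius 46, height 65 mm, on the machine's switch side (machine -y); origin under its centre. Leave alone.
- glue: Loose white glue bottle, radius 27, height 130 mm, on the machine's switch side (machine -y); origin under its centre. Leave alone.
- green_tile: Loose green tile 100 x 85 x 14 mm in front of the machine (machine -x); origin under its centre. Leave alone.
- pink_tile: Loose pale tile 70 x 50 x 9 mm lying in front of the guard's lip; origin under its centre. Leave alone.
- stone: Loose grey dressing stone 30 x 90 x 22 mm behind the machine (machine +x); origin under its centre. Leave alone.
- knob_mark (a point): Point near the rim of the small black speed knob (radius 16 mm) on the machine's top at (60, -120) mm in its frame, 14 mm off the knob's axis; turns with the knob, which starts at any setting and is to be left alone.

How it is judged:
On the way, in this order (a step that is already met when the one before it is completed fails the run):
1. the guard is lifted right back (past 1.75 rad) with the toggle still off (value of joint guard above 1.75 rad and value of joint toggle below 0.3 rad), for 0.2 s.
2. the toggle is pushed over to on with the guard open (value of joint toggle above 0.68 rad and value of joint guard above 1 rad), for 0.1 s.
3. the guard has dropped shut with the toggle on (value of joint guard below 0.08 rad and value of joint toggle above 0.68 rad), for 0.2 s.
At the end, for the whole second after the job is handed in: The toggle is on (past 0.68 of its 0.8 rad) and the guard is at rest, shut to within 0.08 rad; nothing else has been moved (all of step 3 and velocity of joint guard between -0.05 and 0.05 rad/s); the robot touches nothing.
It fails at once if a loose thing is lifted or shifted by more than 20 mm (distance of any of blank, tub_tall, tub_short, glue, green_tile, pink_tile, stone from where it was at the start of the episode above 0.02 m).
It fails at once if the speed knob is turned (its rim by more than 4 mm) (distance of knob_mark from where it was at the start of the episode above 0.004 m).
It fails at once if the robot pushes on the machine, its guard or its toggle with more than 25 N (contact force between the arm and machine above 25 N).
It fails at once if the fingers push on the machine, its guard or its toggle with more than 25 N (contact force between the fingers and machine above 25 N).
It also fails if it takes over 64 s, if anything falls off the work surface, if the arm or the gripper's body presses on something with over 40 N, if the wrist force passes 120 N, or if a joint passes its speed limit or range.

### The arm

A 7-joint arm with a two-finger parallel gripper is mounted at the origin on the work surface. World frame = base frame: x ahead of the robot, y to its left, z up, the work surface at z = 0. Lengths are in m, angles in rad, forces in N, time in s.
With the tool pointing down it reaches from about 0.35 to 0.9 m from the base axis. Payload 7.2 kg.
Tool frame: the origin (TCP) lies on the centre line of the jaws, within the pads' length; the fingertips stand 8 mm ahead of it and the grasp point (between the pads) lies 11 mm behind it (ctrl.nose_length is the distance from the TCP to the fingertips, in m); z points along the fingers, y is the line along which they close (so a half turn about z gives the same grasp; the last joint's range is limited). The gripper opens to 88 mm and grips with 3 to 60 N. Pads are 20 mm wide; open, the fingers measure 115 mm over their backs; the gripper's body (75 mm by 178 mm) begins 61 mm behind the grasp point.
Start: joints at [1.238, 0.411, -0.013, 1.596, 0.006, 1.134, -0.082], TCP at [0.164, -0.603, 0.231] pointing down, gripper open.
Joint ranges: [-2.95, 2.95], [-0.29, 1.99], [-1.47, 1.44], [0.14, 2.54], [-1.03, 4.17], [0.13, 1.85], [-2.86, 2.86]. Speed limits (rad/s): [2.39, 2.39, 3.01, 3.01, 3.14, 3.14, 3.14].

### API

Orientations are given as a rotation vector (axis times angle).
In Python, from rig import ctrl gives the robot as it stands. The module is installed in compiled form; this text tells all that it offers.
- The arm moves only by the tool servo_tool, never from a script. Its argument "targets" is one flat list of numbers, 5 for each row, row after row: the shift along the world's x, y, z in cm, then the turn about the world's z in rad, then the closure in counts, from 0 (fully open) to 255 (shut). A call has 1 to 12 rows; each row is the pose to reach, as a shift and turn from the pose commanded when the call began; what a row does not reach only later rows make up. A row lasts 1/12 s, in which the tool goes at most 41.7 mm and 7.16 degrees, less where a joint would pass 70% of its speed; a pose out of reach is approached as far as the arm can. A call with a gripper value outside its range is refused whole. The fingers move at their own pace and stop on an object; "newtons" is the grip in N (left out, the last holds). Time passes only in rows, so rows that repeat a pose let the fingers close. It gives the time, the measured TCP pose, the force, the opening and the grip force at its end, in the units of the state.
- ctrl.read_state(): the state, without advancing time (a new reading comes with each control period).
- ctrl.camera(name): name is "side" or "top" or "wrist"; returns a dict with "color" (400x640x3 uint8, blue, green, red), "fov_y" (degrees; the focal length in pixels is half the picture's height over the tangent of half this angle, whatever the lens; pixels are square), "cx", "cy" (the principal point, pixels), "rvec" (rotation vector, rad) and "tvec" (3), from world to camera coordinates, as OpenCV has them. Camera axes: x right, y down, z forward; pixel columns grow to the right and rows downward; lengths in m; the calibration is good to about 2 mm. A picture is of the moment at which its call begins. There is no depth.
- ctrl.job_done(): hands the job in; it is judged then, once.
The state is a dict: "time_s": time; "joint_positions": joint angles; "qvel": joint speeds; "effort": joint torques, N m; "eef_pos": TCP position; "eef_rot": TCP orientation; "ft_force": force on the tool from outside, world axes, zero at the start; "moment": the same for the moment, N m; "gripper_width": opening from 0.0 (shut) to 1.0 (fully open); "grip_force": force on a finger pad.
Only numpy, scipy, OpenCV 4.12 (cv2) and the standard library are available. Lean on these libraries where they do the work, as an engineer would, in place of code of your own. Each camera call takes 0.05 s, during which the arm holds its last target. There are 200 camera calls.

## Working session

There is one attempt and no reset: what is moved stays moved. The work goes in short steps, Python scripts to look and compute and a tool call to move; the robot and the scene stay as the last step left them, time stands still between calls to the robot, and variables do not carry over. Pictures are saved under pics/ and viewed, at most 12 in all, crops included, and the job is handed in when it is done.

Besides the shell and the picture viewer there is one more tool, called after ">>>" by a JSON object that holds its "op" and its "data". servo_tool: Moves the arm, as the interface text tells. Its arguments: {"type":"object","properties":{"targets":{"type":"array","items":{"type":"number"}},"newtons":{"type":"number"}},"required":["targets"]}

```bash
mkdir -p pics
cat > h.py <<'E'
import numpy as np, cv2
from rig import ctrl
def snap(n):
    c=ctrl.camera(n); return c
def K(c):
    f=200/np.tan(np.radians(c["fov_y"])/2); return np.array([[f,0,c["cx"]],[0,f,c["cy"]],[0,0,1]])
def ray(c,u,v,z):
    R=cv2.Rodrigues(np.array(c["rvec"],float))[0]; t=np.array(c["tvec"],float).ravel()
    o=-R.T@t; d=R.T@np.linalg.inv(K(c))@[u,v,1]; return o+d*(z-o[2])/d[2]
def proj(c,P):
    return cv2.projectPoints(np.array(P,float).reshape(-1,3),np.array(c["rvec"],float),np.array(c["tvec"],float),K(c),None)[0].reshape(-1,2)
E
python3 - <<'E'
from h import *
import pickle
d={}
for n in ("top","side"):
    d[n]=snap(n); cv2.imwrite(f"pics/{n}0.png",d[n]["color"])
    c=d[n];R=cv2.Rodrigues(np.array(c["rvec"],float))[0];print(n,-R.T@np.array(c["tvec"]).ravel(),c["fov_y"])
pickle.dump(d,open("d0.pkl","wb"))
s=ctrl.read_state();print(s["eef_pos"],s["eef_rot"],s["time_s"],ctrl.nose_length,s["ft_force"])
E
```

```text
top [0.50355926 0.06742763 1.14005722] 45.060877259845554
side [0.30842208 0.80280211 0.76737962] 50.791422955094404
[ 0.16343006 -0.60283148  0.22992669] [-3.11277032e+00 -4.14649947e-01  4.29904812e-04] 0.1 0.008 [-0.33275392  0.32052629 -1.28121252]
```

View pics/top0.png

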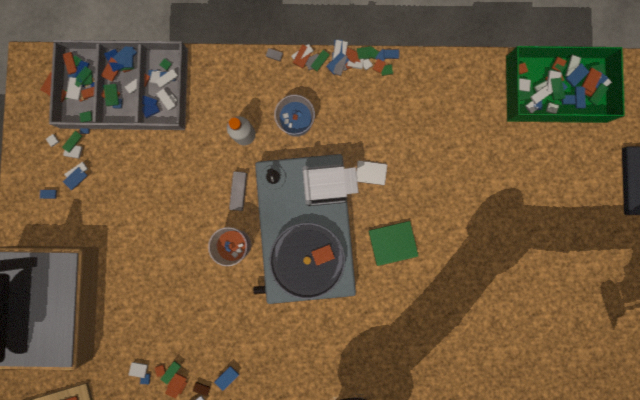

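View pics/side0.png

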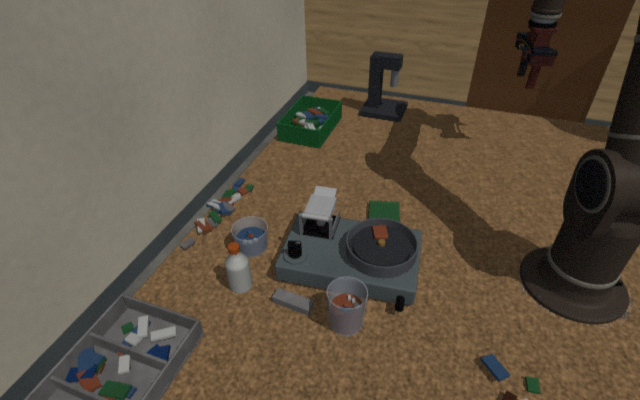

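The top view shows the machine's top face with corners near (257,163), (343,156), (355,295) and (268,303). The white guard's lip points right at (357,181), and the pink tile is just beyond it at (372,173). The side view agrees: the guard is shut. Next I'll enlarge the top view.

Run:
```python
from h import *
import pickle
c=pickle.load(open("d0.pkl","rb"))["top"]
cv2.imwrite("pics/topc.png",cv2.resize(np.clip(c["color"][148:308,228:428].astype(float)*1.6,0,255).astype(np.uint8),None,fx=3.75,fy=3.75,interpolation=cv2.INTER_CUBIC))
```

```text
(no output)
```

View pics/topc.png

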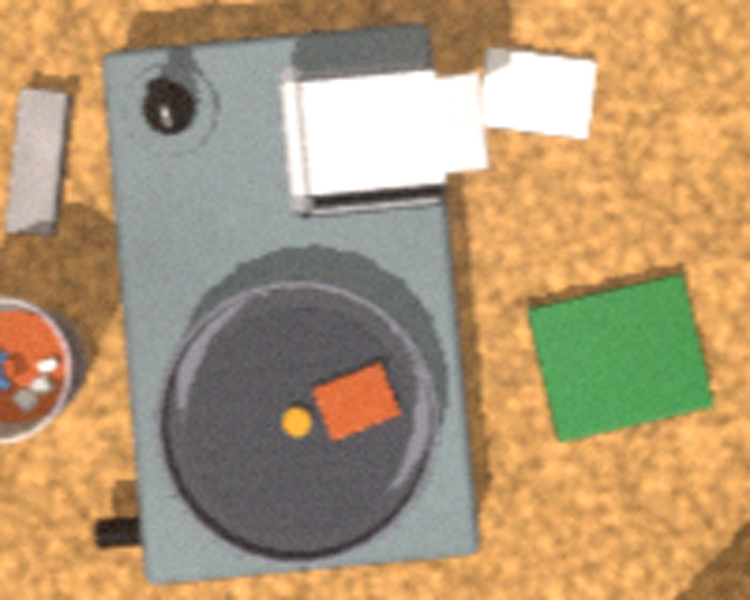

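The enlarged crop gives the machine's top corners at (104,56), (430,24), (477,549) and (150,583), and the lip edge from (478,72) to (488,169). The pink tile lies just beyond the lip.

```bash
cat >> h.py <<'E'
def mach(p):
    x,y,a=p
    def f(P):
        P=np.array(P,float).reshape(-1,3)/1000; c,s=np.cos(a),np.sin(a)
        return np.c_[x+c*P[:,0]-s*P[:,1], y+s*P[:,0]+c*P[:,1], P[:,2]]
    return f
E
python3 - <<'E'
from h import *
import pickle
from scipy.optimize import least_squares
d=pickle.load(open("d0.pkl","rb"));c=d["top"]
px=np.array([(104,56),(430,24),(477,549),(150,583),(478,72),(488,169)])/3.75+[228-.37,148-.37]
P=[(100,-160,60),(-100,-160,60),(-100,160,60),(100,160,60),(-120,-117,131),(-120,-63,131)]
r=least_squares(lambda p:(proj(c,mach(p)(P))-px).ravel(),[.55,.1,1.5])
print(r.x,r.fun.reshape(-1,2).round(1)); np.save("m.npy",r.x); M=mach(r.x)
print(M([(-15,-90,122),(-120,-90,131),(-76,-90,107),(-44,-90,107)]).round(4))
for n,q in (("pink",[(485,50),(595,62),(588,138)]),("green",[(530,312),(683,276),(712,405),(560,440)])):
    for u in q: print(n,ray(c,u[0]/3.75+228,u[1]/3.75+148,.01).round(3))
print(proj(d["side"],M(P)).round(0).tolist())
print("mx dir",np.cos(r.x[2]),np.sin(r.x[2]))
E
```

```text
[0.49766176 0.11571333 1.67674052] [[-0.9 -1.5]
 [ 0.3 -1.3]
 [ 1.8  1.7]
 [-1.2  1.2]
 [ 0.1  0.1]
 [-0.1 -0.3]]
[[0.5887 0.1103 0.122 ]
 [0.5998 0.0059 0.131 ]
 [0.5952 0.0497 0.107 ]
 [0.5918 0.0815 0.107 ]]
pink [ 0.655 -0.003  0.01 ]
pink [ 0.648 -0.073  0.01 ]
pink [ 0.6   -0.068  0.01 ]
green [ 0.491 -0.032  0.01 ]
green [ 0.514 -0.128  0.01 ]
green [ 0.435 -0.146  0.01 ]
green [ 0.412 -0.051  0.01 ]
[[275.0, 264.0], [300.0, 209.0], [424.0, 229.0], [418.0, 291.0], [317.0, 185.0], [338.0, 188.0]]
mx dir -0.10574611982835458 0.9943931607474215
```

>>> {"op": "servo_tool", "data": {"targets": [3.7, 4.7, 0, 0.12, 255, 7.3, 9.5, 0, 0.24, 255, 11, 14.2, 0, 0.35, 255, 14.7, 19, 0, 0.47, 255, 18.3, 23.7, 0, 0.59, 255, 22, 28.5, 0, 0.71, 255, 22, 28.5, 0, 0.71, 255], "newtons": 10}}

```text
time_s: 0.68
eef_pos: [0.3424, -0.3705, 0.2305]
eef_rot: [-2.77, -1.482, 0.0]
ft_force: [0.4, -0.2, -0.1]
gripper_width: 0.508
grip_force: 0.0
```

>>> {"op": "servo_tool", "data": {"targets": [3.5, 4.5, 0, 0.1, 255, 7, 9, 0, 0.2, 255, 10, 13, 0, 0.3, 255, 13, 17, 0, 0.4, 255, 16, 21, 0, 0.5, 255, 19, 24.5, 0, 0.6, 255, 22, 28, 0, 0.7, 255, 22, 28, 0, 0.7, 255, 22, 28, 0, 0.7, 255, 22, 28, 0, 0.7, 255]}}

```text
time_s: 1.52
eef_pos: [0.5642, -0.0862, 0.2303]
eef_rot: [-2.093, -2.34, -0.005]
ft_force: [-0.5, 0.8, 0.2]
gripper_width: 0.003
grip_force: 0.0
```

```bash
cat > st.py <<'E'
from h import *
p=np.load("m.npy");s=ctrl.read_state();e=np.array(s["eef_pos"]);c,n=np.cos(p[2]),np.sin(p[2])
d=e[:2]-p[:2];R=cv2.Rodrigues(np.array(s["eef_rot"],float))[0]
print("t",round(s["time_s"],2),"mach mm",round((c*d[0]+n*d[1])*1e3,1),round((-n*d[0]+c*d[1])*1e3,1),"tip z",round(e[2]*1e3-8,1),"tooly-machy deg",round(np.degrees(np.arctan2(R[1,1],R[0,1])-p[2]-np.pi/2)%180,1),"F",np.round(s["ft_force"],2),"w",s["gripper_width"])
E
python3 st.py
python3 - <<'E'
from h import *
c=snap("wrist");cv2.imwrite("pics/w1.png",c["color"])
E
```

```text
t 1.52 mach mm -207.9 -44.8 tip z 222.3 tooly-machy deg 0.3 F [-0.54  0.82  0.2 ] w 0.002952174270678553
```

View pics/w1.png

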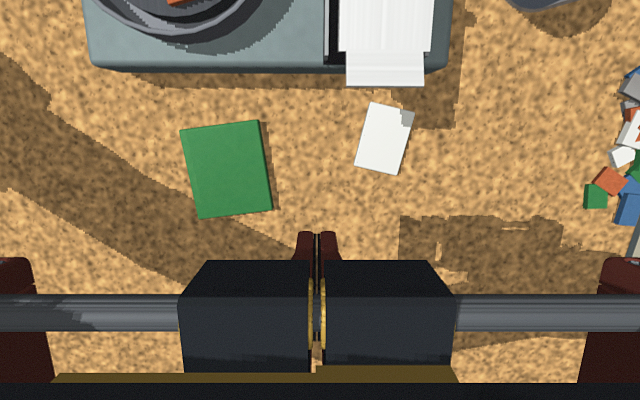

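The wrist view shows the lip's front edge from (346,87) to (424,87), and the machine's front edge along v≈70. The fingers are closed. I'll check the lip's location from here.

Run:
```python
from h import *
c=snap("wrist");p=np.load("m.npy");M=mach(p)
print(proj(c,M([(-120,-117,131),(-120,-63,131),(-100,-160,60)])).round(1))
for u in ((346,87),(424,87)):
    P=ray(c,*u,.131);d=P[:2]-p[:2];k,s=np.cos(p[2]),np.sin(p[2]);print(P.round(4),"machine",k*d[0]+s*d[1],-s*d[0]+k*d[1])
e=np.array(ctrl.read_state()["eef_pos"]);print(proj(c,[e+[0,0,-.008]]))
```

```text
[[422.9  80.1]
 [345.7  79.9]
 [449.3  64.4]]
[ 0.5738 -0.0016  0.131 ] machine -0.12473145664614453 -0.06331939349918635
[0.6283 0.0043 0.131 ] machine -0.12455754359318635 -0.11813667219842071
[[314.3691445 254.3373367]]
```

>>> {"op": "servo_tool", "data": {"targets": [2, 2.4, -1, 0, 255, 4, 4.7, -3, 0, 255, 4, 4.7, -5.5, 0, 255, 4, 4.7, -8, 0, 255, 4, 4.7, -10.5, 0, 255, 4, 4.7, -11.2, 0, 255, 4, 4.7, -11.2, 0, 255]}}

```text
time_s: 2.2
eef_pos: [0.5999, -0.0472, 0.1167]
eef_rot: [-2.103, -2.33, 0.005]
ft_force: [0.3, 0.6, 0.8]
gripper_width: 0.003
grip_force: 0.0
```

```bash
python3 st.py
```

```text
t 2.2 mach mm -172.8 -84.4 tip z 108.7 tooly-machy deg 179.8 F [0.26 0.62 0.82] w 0.0026083514178337564
```

>>> {"op": "servo_tool", "data": {"targets": [0.5, 0.5, 0, 0, 255, 0.4, 1, 0, 0, 255, 0.3, 1.5, 0, 0, 255, 0.3, 2, 0, 0, 255, 0.3, 2.3, 0, 0, 255, 0.3, 2.6, 0, 0, 255, 0.3, 2.8, 0, 0, 255, 0.3, 3.0, 0, 0, 255, 0.3, 3.0, 0, 0, 255]}}

```text
time_s: 2.95
eef_pos: [0.6048, -0.0149, 0.1187]
eef_rot: [-2.102, -2.334, -0.0]
ft_force: [-0.1, 0.4, -0.7]
gripper_width: 0.004
grip_force: 0.0
```

```bash
python3 st.py
```

```text
t 2.95 mach mm -141.2 -92.7 tip z 110.7 tooly-machy deg 179.9 F [-0.05  0.44 -0.75] w 0.003516657634078736
```

Next I approach the lip in 1.5 mm steps and watch for contact.

>>> {"op": "servo_tool", "data": {"targets": [0, 0.15, 0, 0, 255, 0, 0.3, 0, 0, 255, 0, 0.45, 0, 0, 255, 0, 0.45, 0, 0, 255]}}

```text
time_s: 3.28
eef_pos: [0.6048, -0.0105, 0.1186]
eef_rot: [-2.103, -2.334, -0.0]
ft_force: [0.6, -0.2, -0.0]
gripper_width: 0.004
grip_force: 0.0
```

>>> {"op": "servo_tool", "data": {"targets": [0, 0.15, 0, 0, 255, 0, 0.3, 0, 0, 255, 0, 0.3, 0, 0, 255]}}

```text
time_s: 3.53
eef_pos: [0.6048, -0.0075, 0.1187]
eef_rot: [-2.103, -2.334, -0.0]
ft_force: [0.1, 0.7, 0.3]
gripper_width: 0.008
grip_force: 0.0
```

>>> {"op": "servo_tool", "data": {"targets": [0, 0.1, 0, 0, 255, 0, 0.2, 0, 0, 255, 0, 0.2, 0, 0, 255]}}

```text
time_s: 3.78
eef_pos: [0.6048, -0.0061, 0.1186]
eef_rot: [2.103, 2.334, -0.001]
ft_force: [0.6, -0.5, 0.3]
gripper_width: 0.004
grip_force: 0.3
```

```bash
python3 st.py
python3 - <<'E'
from h import *
c=snap("wrist");s=snap("side")
cv2.imwrite("pics/w2.png",np.hstack([c["color"][0:300,150:550],cv2.resize(s["color"][140:260,260:420],(400,300),interpolation=cv2.INTER_CUBIC)]))
E
```

```text
t 3.78 mach mm -132.5 -93.7 tip z 110.6 tooly-machy deg 179.9 F [ 0.57 -0.49  0.29] w 0.004467698502637908
```

View pics/w2.png

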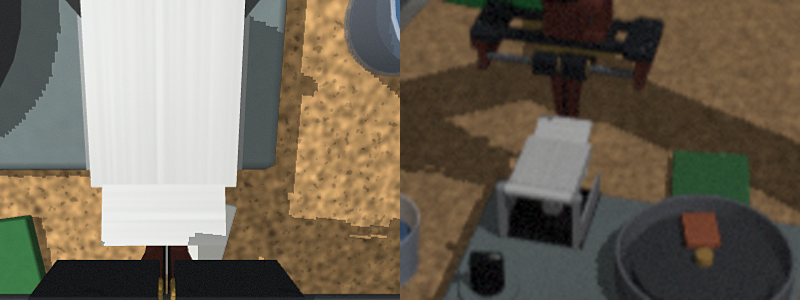

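The fingers are centred on the lip (wrist crop, column ≈165) and practically touching its front edge. I'll press a little further and then start the arc.

>>> {"op": "servo_tool", "data": {"targets": [0, 0.1, 0, 0, 255, 0, 0.2, 0, 0, 255, 0, 0.2, 0, 0, 255]}}

```text
time_s: 4.13
eef_pos: [0.6048, -0.0058, 0.1186]
eef_rot: [2.104, 2.331, -0.003]
ft_force: [0.8, -5.7, 0.6]
gripper_width: 0.008
grip_force: 2.8
```

>>> {"op": "servo_tool", "data": {"targets": [0, 0.1, 0, 0, 255, 0, 0.1, 0, 0, 255]}}

```text
time_s: 4.3
eef_pos: [0.6048, -0.0058, 0.1186]
eef_rot: [2.104, 2.33, -0.004]
ft_force: [-0.4, -7.3, 0.8]
gripper_width: 0.005
grip_force: 3.8
```

>>> {"op": "servo_tool", "data": {"targets": [0, 0.05, 0.45, 0, 255, 0, 0.1, 0.9, 0, 255, 0, 0.2, 1.35, 0, 255, 0, 0.3, 1.8, 0, 255, 0, 0.45, 2.2, 0, 255, 0, 0.6, 2.7, 0, 255, -0.1, 0.75, 3.1, 0, 255, -0.1, 0.95, 3.55, 0, 255]}}

```text
time_s: 4.97
eef_pos: [0.6039, 0.0035, 0.1546]
eef_rot: [2.104, 2.329, -0.004]
ft_force: [-1.7, -7.6, 3.7]
gripper_width: 0.003
grip_force: 4.1
```

```bash
python3 st.py
python3 - <<'E'
from h import *
c=snap("wrist");s=snap("side")
cv2.imwrite("pics/w3.png",np.hstack([c["color"][0:300,150:550],cv2.resize(s["color"][140:260,260:420],(400,300),interpolation=cv2.INTER_CUBIC)]))
E
```

```text
t 4.97 mach mm -122.8 -93.8 tip z 146.6 tooly-machy deg 179.7 F [-1.71 -7.6   3.72] w 0.0030555228702986866
```

View pics/w3.png

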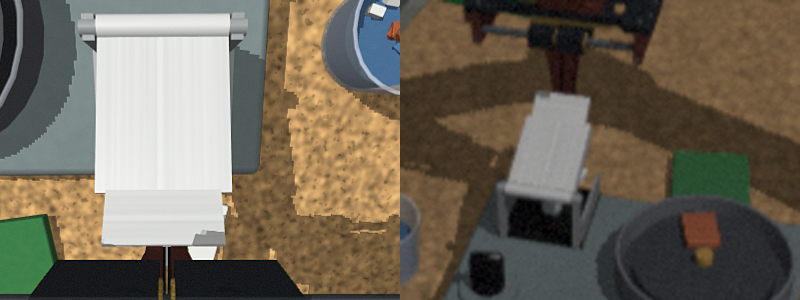

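The guard rises with the finger and is at about 20°. I'll keep following the arc.

>>> {"op": "servo_tool", "data": {"targets": [0, 0.2, 0.4, 0, 255, 0, 0.42, 0.8, 0, 255, -0.1, 0.65, 1.2, 0, 255, -0.1, 0.9, 1.6, 0, 255, -0.1, 1.2, 1.95, 0, 255, -0.2, 1.45, 2.3, 0, 255, -0.2, 1.75, 2.65, 0, 255, -0.2, 2.1, 3.0, 0, 255, -0.25, 2.4, 3.3, 0, 255, -0.3, 2.75, 3.6, 0, 255, -0.35, 3.1, 3.9, 0, 255, -0.4, 3.5, 4.2, 0, 255]}}

```text
time_s: 6.07
eef_pos: [0.5996, 0.0423, 0.1963]
eef_rot: [-2.102, -2.334, 0.0]
ft_force: [0.1, -0.1, -0.0]
gripper_width: 0.002
grip_force: 0.1
```

```bash
python3 st.py
```

```text
t 6.07 mach mm -83.8 -93.6 tip z 188.3 tooly-machy deg 179.9 F [ 0.06 -0.09 -0.04] w 0.0024007419470955115
```

Run:
```python
from h import *
c=snap("wrist");s=snap("side")
cv2.imwrite("pics/w4.png",np.hstack([c["color"][0:300,150:550],cv2.resize(s["color"][140:260,260:420],(400,300),interpolation=cv2.INTER_CUBIC)]))
```

```text
(no output)
```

View pics/w4.png

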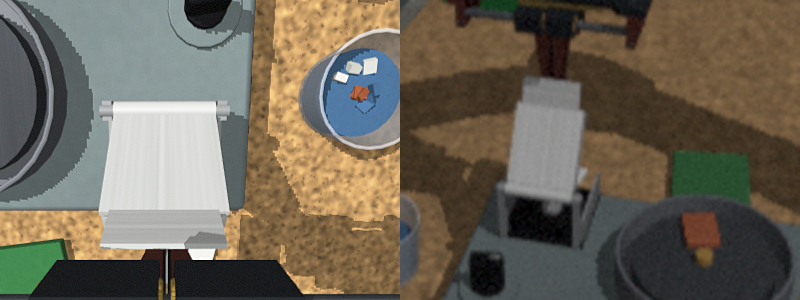

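It's at about 50° and still in contact. I'll keep pushing towards the hinge.

>>> {"op": "servo_tool", "data": {"targets": [-0.1, 0.7, 0.4, 0, 255, -0.15, 1.4, 0.7, 0, 255, -0.2, 2.1, 0.9, 0, 255, -0.3, 2.8, 1.0, 0, 255, -0.35, 3.4, 1.0, 0, 255, -0.4, 4.0, 1.0, 0, 255, -0.5, 4.6, 0.9, 0, 255, -0.55, 5.2, 0.8, 0, 255, -0.6, 5.8, 0.6, 0, 255, -0.7, 6.4, 0.4, 0, 255, -0.75, 7.0, 0.3, 0, 255, -0.8, 7.5, 0.2, 0, 255]}}

```text
time_s: 7.17
eef_pos: [0.5916, 0.1174, 0.1979]
eef_rot: [-2.102, -2.334, 0.0]
ft_force: [0.1, 0.1, -0.8]
gripper_width: 0.004
grip_force: 0.0
```

>>> {"op": "servo_tool", "data": {"targets": [0, 0.3, 0, 0, 255, 0, 0.3, 0, 0, 255, 0, 0.3, 0, 0, 255]}}

```text
time_s: 7.42
eef_pos: [0.5919, 0.1197, 0.1982]
eef_rot: [2.103, 2.334, -0.0]
ft_force: [-0.3, -0.3, -0.5]
gripper_width: 0.009
grip_force: 0.0
```

```bash
python3 st.py
python3 - <<'E'
from h import *
c=snap("wrist");s=snap("side")
cv2.imwrite("pics/w5.png",np.hstack([c["color"][0:300,150:550],cv2.resize(s["color"][140:260,260:420],(400,300),interpolation=cv2.INTER_CUBIC)]))
E
```

```text
t 7.42 mach mm -6.0 -94.1 tip z 190.2 tooly-machy deg 179.9 F [-0.3  -0.33 -0.52] w 0.008968842569098431
```

View pics/w5.png

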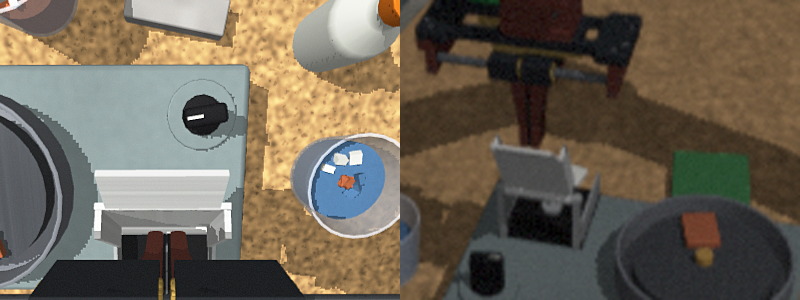

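The guard rests open, leaning back. Next I back off, descend in front of the toggle and push it.

>>> {"op": "servo_tool", "data": {"targets": [0.2, -2.5, 0, 0, 255, 0.3, -5, 0, 0, 255, 0.5, -7.5, 0, 0, 255, 0.7, -10.2, 0, 0, 255, 0.7, -10.2, -2, 0, 255, 0.7, -10.2, -4.5, 0, 255, 0.7, -10.2, -7, 0, 255, 0.7, -10.2, -8.5, 0, 255, 0.7, -10.2, -9.2, 0, 255, 0.7, -10.2, -9.2, 0, 255]}}

```text
time_s: 8.35
eef_pos: [0.5979, 0.0171, 0.1046]
eef_rot: [-2.102, -2.332, 0.003]
ft_force: [-1.3, 0.4, -0.1]
gripper_width: 0.004
grip_force: 0.0
```

```bash
python3 st.py
python3 - <<'E'
from h import *
c=snap("wrist");s=snap("side")
cv2.imwrite("pics/w6.png",np.hstack([c["color"][0:300,150:550],cv2.resize(s["color"][140:260,260:420],(400,300),interpolation=cv2.INTER_CUBIC)]))
E
```

```text
t 8.35 mach mm -108.7 -89.3 tip z 96.6 tooly-machy deg 179.9 F [-1.28  0.39 -0.11] w 0.0039886678697162534
```

View pics/w6.png

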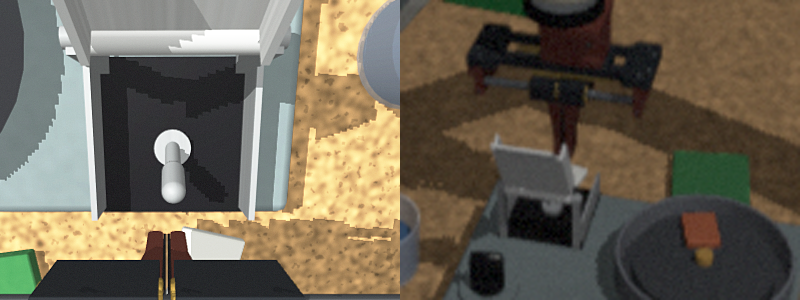

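The guard is open and the toggle is off, with its tip at (173,190) in the crop, directly ahead of the closed fingers. Pushing it over now.

>>> {"op": "servo_tool", "data": {"targets": [0, 0.4, 0, 0, 255, -0.1, 0.8, 0, 0, 255, -0.1, 1.2, 0, 0, 255, -0.2, 1.6, 0, 0, 255, -0.2, 2.0, 0, 0, 255, -0.3, 2.4, 0, 0, 255, -0.3, 2.8, 0, 0, 255, -0.3, 3.2, 0, 0, 255, -0.4, 3.6, 0, 0, 255, -0.4, 4.0, 0, 0, 255, -0.4, 4.2, 0, 0, 255, -0.4, 4.2, 0, 0, 255]}}

```text
time_s: 9.45
eef_pos: [0.5946, 0.0604, 0.106]
eef_rot: [-2.102, -2.334, -0.0]
ft_force: [-0.3, -0.2, -0.1]
gripper_width: 0.005
grip_force: 0.1
```

>>> {"op": "servo_tool", "data": {"targets": [0, 0.15, 0, 0, 255, 0, 0.3, 0, 0, 255, 0, 0.3, 0, 0, 255]}}

```text
time_s: 9.7
eef_pos: [0.5948, 0.0627, 0.1061]
eef_rot: [-2.103, -2.334, 0.0]
ft_force: [-0.5, 0.1, 0.3]
gripper_width: 0.007
grip_force: 0.3
```

>>> {"op": "servo_tool", "data": {"targets": [0, 0.15, 0, 0, 255, 0, 0.3, 0, 0, 255, 0, 0.3, 0, 0, 255]}}

```text
time_s: 9.95
eef_pos: [0.5948, 0.0635, 0.1059]
eef_rot: [2.104, 2.331, -0.004]
ft_force: [0.4, -5.5, 0.2]
gripper_width: 0.007
grip_force: 2.4
```

>>> {"op": "servo_tool", "data": {"targets": [0, 0.1, 0, 0, 255, 0, 0.2, 0, 0, 255, 0, 0.2, 0, 0, 255]}}

```text
time_s: 10.2
eef_pos: [0.5948, 0.0639, 0.1059]
eef_rot: [2.104, 2.33, -0.006]
ft_force: [-0.0, -9.8, 0.2]
gripper_width: 0.009
grip_force: 4.0
```

```bash
python3 st.py
```

```text
t 10.2 mach mm -61.8 -91.1 tip z 97.9 tooly-machy deg 179.7 F [-0.04 -9.81  0.16] w 0.008972521470273258
```

The toggle is firmly at its stop (about 10 N). Next I back off, rise, and go over to the guard's rear.

>>> {"op": "servo_tool", "data": {"targets": [0.1, -1.5, 0, 0, 255, 0.3, -3, 1, 0, 255, 0.3, -3, 4.5, 0, 255, 0.3, -3, 8, 0, 255, 0.3, -3, 11.5, 0, 255, 0.3, -3, 15, 0, 255, 0.3, -3, 16.5, 0, 255, 0.3, -3, 16.5, 0, 255]}}

```text
time_s: 10.87
eef_pos: [0.5997, 0.0388, 0.2759]
eef_rot: [2.099, 2.331, 0.009]
ft_force: [-0.3, 0.2, 0.2]
gripper_width: 0.008
grip_force: 0.0
```

```bash
python3 st.py
python3 - <<'E'
from h import *
c=snap("wrist");s=snap("side")
cv2.imwrite("pics/w7.png",np.hstack([c["color"][0:300,150:550],cv2.resize(s["color"][140:260,260:420],(400,300),interpolation=cv2.INTER_CUBIC)]))
E
```

```text
t 10.87 mach mm -87.3 -93.3 tip z 267.9 tooly-machy deg 179.9 F [-0.34  0.23  0.2 ] w 0.007846147440843684
```

View pics/w7.png

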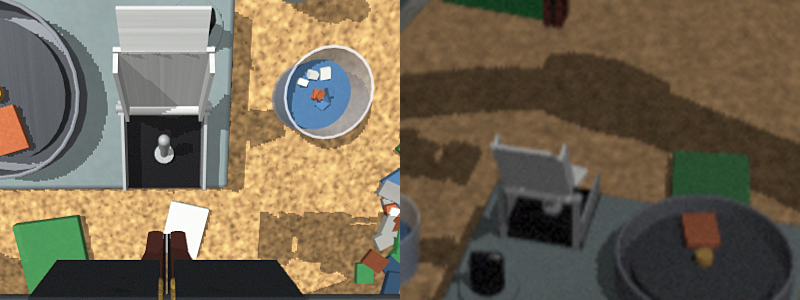

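The toggle now leans towards the hinge, with its tip at (163,140) and base at (163,155) in the crop, and the guard is still open. Going over to its rear.

>>> {"op": "servo_tool", "data": {"targets": [-0.4, 3, 0, 0, 255, -0.7, 6, 0, 0, 255, -1.1, 9, 0, 0, 255, -1.4, 12, 0, 0, 255, -1.8, 15, 0, 0, 255, -2.1, 17.3, 0, 0, 255, -2.1, 17.3, -0.5, 0, 255, -2.1, 17.3, -3, 0, 255, -2.1, 17.3, -5.5, 0, 255, -2.1, 17.3, -7.5, 0, 255, -2.1, 17.3, -7.5, 0, 255]}}

```text
time_s: 11.88
eef_pos: [0.574, 0.2085, 0.1901]
eef_rot: [-2.1, -2.331, 0.013]
ft_force: [-1.1, -1.8, -0.4]
gripper_width: 0.004
grip_force: 0.0
```

```bash
python3 st.py
```

```text
t 11.88 mach mm 84.2 -85.8 tip z 182.1 tooly-machy deg 179.9 F [-1.1  -1.82 -0.39] w 0.003798579602964625
```

>>> {"op": "servo_tool", "data": {"targets": [0.2, -1.5, 0, 0, 255, 0.3, -2.7, 0, 0, 255, 0.4, -3.4, 0, 0, 255, 0.4, -4.1, 0, 0, 255, 0.5, -4.8, 0, 0, 255, 0.6, -5.5, 0, 0, 255, 0.7, -6.2, 0, 0, 255, 0.7, -6.9, 0, 0, 255, 0.8, -7.6, 0, 0, 255, 0.9, -8.3, 0, 0, 255, 0.9, -9, 0, 0, 255, 1, -9.7, 0, 0, 255]}}

```text
time_s: 12.88
eef_pos: [0.5868, 0.1129, 0.1961]
eef_rot: [-2.103, -2.334, 0.0]
ft_force: [0.8, -0.5, 0.2]
gripper_width: 0.005
grip_force: 0.0
```

>>> {"op": "servo_tool", "data": {"targets": [0.1, -0.6, 0, 0, 255, 0.1, -1.2, 0, 0, 255, 0.2, -1.8, 0, 0, 255, 0.2, -1.8, 0, 0, 255, 0.2, -1.8, 0, 0, 255, 0.2, -1.8, 0, 0, 255]}}

```text
time_s: 13.38
eef_pos: [0.5888, 0.096, 0.1962]
eef_rot: [-2.103, -2.334, -0.0]
ft_force: [1.0, 0.0, -0.3]
gripper_width: 0.007
grip_force: 0.0
```

>>> {"op": "servo_tool", "data": {"targets": [0, 0, 2.5, 0, 255, 0, 0, 5, 0, 255, 0, -3, 8, 0, 255, 0, -6, 10, 0, 255, 0, -9, 10, 0, 255, 0, -12, 10, 0, 255, 0, -12, 10, 0, 255, 0, -12, 10, 0, 255, 0, -12, 10, 0, 255]}}

```text
time_s: 14.13
eef_pos: [0.5887, -0.0233, 0.2961]
eef_rot: [-2.102, -2.334, -0.001]
ft_force: [-1.2, 0.6, -0.1]
gripper_width: 0.004
grip_force: 0.0
```

```bash
python3 st.py
python3 - <<'E'
from h import *
c=snap("wrist");s=snap("side")
cv2.imwrite("pics/w8.png",np.hstack([c["color"][0:300,150:550],cv2.resize(s["color"][140:260,260:420],(400,300),interpolation=cv2.INTER_CUBIC)]))
E
```

```text
t 14.13 mach mm -147.9 -75.9 tip z 288.1 tooly-machy deg 179.9 F [-1.23  0.58 -0.12] w 0.003895780884930654
```

View pics/w8.png

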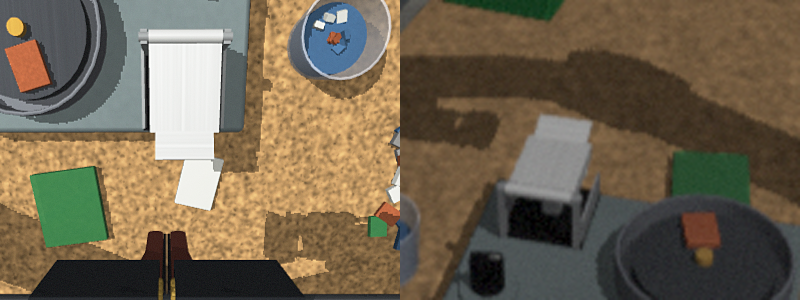

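The guard looks fully shut, in the same place as in the first side view. The robot is clear of everything. I'll compare it numerically with the first side picture before handing in.

Run:
```python
from h import *
import pickle
a=pickle.load(open("d0.pkl","rb"))["side"]["color"];b=snap("side")["color"]
f=lambda i:cv2.inRange(i[180:222,296:342],(110,110,110),(255,255,255))
for i in (a,b):
    ys,xs=np.nonzero(f(i));print(len(ys),xs.mean().round(2),ys.mean().round(2),xs.min(),xs.max(),ys.min(),ys.max())
```

```text
815 24.5 23.11 6 40 6 40
820 24.51 23.13 6 40 6 39
```

The guard matches its original shut pose, so I'm handing in.

```bash
python3 -c "
from rig import ctrl
print(ctrl.job_done())"
```

```text
the job is handed in; nothing more can be done
None
```

I lifted the guard fully open, pushed the toggle over to its on stop, tipped the guard shut again and handed the job in at about 14 s; the camera shows the guard back in its original shut position, but the hand-in returned no verdict.

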